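# Heft, sort and start: float bowls for the parts cleaner

### The arm

A 6-joint arm with a two-finger parallel gripper is mounted at the origin on the work surface. World frame = base frame: x ahead of the robot, y to its left, z up, the work surface at z = 0. Lengths are in m, angles in rad, forces in N, time in s.
With the tool pointing down it reaches from about 0.35 to 0.85 m from the base axis. Payload 8.1 kg.
Tool frame: the origin (TCP) lies between the finger pads, 19 mm behind the fingertips; this is the grasp point; z points along the fingers, y is the line along which they close (so a half turn about z gives the same grasp; the last joint's range is limited). The gripper opens to 93 mm and grips with 3 to 60 N. Pads are 15 mm wide; open, the fingers measure 128 mm over their backs; the gripper's body (75 mm by 188 mm) begins 65 mm behind the grasp point.
Start: joints at [-1.418, 0.13, 1.488, -0, 1.523, -0.085], TCP at [0.141, -0.583, 0.237] pointing down, gripper open.
Joint ranges: [-2.96, 2.96], [-0.89, 2.26], [0.02, 2.5], [-1.34, 4.48], [0, 2.73], [-2.66, 2.66]. Speed limits (rad/s): [2.39, 2.39, 2.79, 3.14, 3.14, 3.14].

### API

Orientations are given as a rotation vector (axis times angle).
In Python, from plant import robot gives the robot as it stands.
- The arm moves only by the tool arm_command, never from a script. Its argument "increments" is text: rows parted by semicolons, each of 5 numbers parted by spaces: the closure, from 0 (fully open) to 1 (shut), then the shift along the tool's x, y, z in mm, then the turn about the tool's z in rad. A call has 1 to 5 rows; each row is the pose to reach, as a shift and turn from the pose commanded when the call began, along the tool's axes at that moment; what a row does not reach only later rows make up. A row lasts 1/10 s, in which the tool goes at most 50 mm and 8.59 degrees, less where a joint would pass 70% of its speed; a pose out of reach is approached as far as the arm can. A call with a gripper value outside its range is refused whole. The fingers move at their own pace and stop on an object; "grip_force" is the grip in N (left out, the last holds). Time passes only in rows, so rows that repeat a pose let the fingers close. It gives the time, the measured TCP pose, the force, the opening and the grip force at its end, in the units of the state.
- robot.read_state(): the state, without advancing time (a new reading comes with each control period).
- robot.read_camera(name): name is "side" or "top"; returns the picture (400x640x3 uint8, blue, green, red); there is no depth.
- robot.camera_model(name): a dict with "fx", "fy", "cx", "cy" (pixels), "eye" and "rotation" of the camera in the world. Camera axes: x right, y down, z forward; pixel columns grow to the right and rows downward; lengths in m; the calibration is good to about 2 mm. A picture is of the moment at which its call begins. camera_model takes no time and is no camera call.
- robot.close_job(): hands the job in; it is judged then, once.
The state is a dict: "t": time; "q": joint angles; "dq": joint speeds; "joint_torque": joint torques, N m; "tool_pos": TCP position; "orientation": TCP orientation; "force": force on the tool from outside, world axes, zero at the start; "wrist_torque": the same for the moment, N m; "opening": finger opening in m; "gripper_force": force on a finger pad.
Only numpy, scipy, OpenCV 4.12 (cv2) and the standard library are available. Lean on these libraries where they do the work, as an engineer would, in place of code of your own. Each camera call takes 0.05 s, during which the arm holds its last target. There are 200 camera calls.

### The job

Some of the capped carburetor float bowls on the bench still have parts inside and you can only tell by their weight: heft each one, stand every empty bowl (under 250 g) upright in the steel tank of the parts cleaner and every full one (over 350 g) upright in the red tray; a bowl in between may go in either. Once all are sorted, start the cleaner: press its black timer knob down and, keeping it down, turn it clockwise until you feel the stop, then let it go so that it springs back up. Leave the other things on the bench where they are.

Things in the scene. Friction and masses are not known exactly. Their poses are not given: they have to be found in the camera images.
- bowl_1: Loose aluminium float bowl with black cap, upright: body 54 mm across, 50 mm high with the cap rim; on top a round black grip stem 26 mm across, 32 mm high (82 mm overall), gripped across from above at any yaw. Origin: centre of its underside, z up. Bowls look alike; each weighs 120 to 600 g, anew at every start. May be absent.
- bowl_2: Loose aluminium float bowl with black cap, upright: body 54 mm across, 50 mm high with the cap rim; on top a round black grip stem 26 mm across, 32 mm high (82 mm overall), gripped across from above at any yaw. Origin: centre of its underside, z up. Bowls look alike; each weighs 120 to 600 g, anew at every start. May be absent.
- bowl_3: Loose aluminium float bowl with black cap, upright: body 54 mm across, 50 mm high with the cap rim; on top a round black grip stem 26 mm across, 32 mm high (82 mm overall), gripped across from above at any yaw. Origin: centre of its underside, z up. Bowls look alike; each weighs 120 to 600 g, anew at every start. May be absent.
- bowl_4: Loose aluminium float bowl with black cap, upright: body 54 mm across, 50 mm high with the cap rim; on top a round black grip stem 26 mm across, 32 mm high (82 mm overall), gripped across from above at any yaw. Origin: centre of its underside, z up. Bowls look alike; each weighs 120 to 600 g, anew at every start. May be absent.
- bowl_5: Loose aluminium float bowl with black cap, upright: body 54 mm across, 50 mm high with the cap rim; on top a round black grip stem 26 mm across, 32 mm high (82 mm overall), gripped across from above at any yaw. Origin: centre of its underside, z up. Bowls look alike; each weighs 120 to 600 g, anew at every start. May be absent.
- bowl_6: Loose aluminium float bowl with black cap, upright: body 54 mm across, 50 mm high with the cap rim; on top a round black grip stem 26 mm across, 32 mm high (82 mm overall), gripped across from above at any yaw. Origin: centre of its underside, z up. Bowls look alike; each weighs 120 to 600 g, anew at every start. May be absent.
- washer: Parts cleaner, fixed on either side of the bench: open steel tank, blue control box 90 x 230 mm, 60 mm high, against its -x side. Origin: under the tank centre at bench level, x from control box across the tank, z up. Timer knob in the middle of the control box, 125 mm from the origin in -x.
- basket: Flat dark steel basket floor fixed inside the cleaner's tank; origin at the centre of its upper face, 12 mm above the bench, axes as the cleaner. Tank inside 150 mm (x) by 220 mm (y), walls 5 mm thick, their top 60 mm above the bench.
- tray: Red open plastic tray fixed on the other side of the bench from the cleaner, outside 160 mm (x) by 230 mm (y), walls 5 mm thick and 40 mm high, inside 150 by 220 mm, with a flat red liner inside. Origin: under its centre, at bench level, z up.
- tray_mat: Red plastic liner fixed on the floor of the red tray, 149 by 219 mm; origin at the centre of its upper face, 8 mm above the bench.
- knob_grip (a point): Point on the timer knob's axis where the TCP goes: 21 mm above the knob's disc (54 mm across), 5 mm below the top of its grip bar. Turns and sinks with the knob. Bar 54 mm long along this x, 16 mm wide (y), 26 mm high; grip it across its width from above. Top of the bar 105 mm above the bench when up.
- knob_press (a joint): How far the timer knob is pressed down, m: 0 up, 0.009 fully down. A spring pushes it up: 2.5 N at the top, about 9 N fully down. While up, a locking pin keeps the knob from turning (do not force it); pressed 6.5 mm or more it is free to turn. Between its two ends of turn the pin keeps it from rising; at both ends it springs up when let go.
- knob_turn (a joint): Turn of the timer knob, rad, clockwise seen from above: 0 at the start, growing clockwise up to a fixed stop somewhere between 1.1 and 1.5 rad. Light friction, no return spring.
- fuel_cap: Bystander, to be left alone: black plastic fuel cap 64 mm across, 31 mm high, standing among the bowls. Origin: centre of its underside.
- plug_a: Bystander, to be left alone: white porcelain spark plug with a copper tip, 86 mm long, 20 mm thick, lying along its x. Origin: under its middle.
- plug_b: Bystander: a second spark plug like plug_a.
- socket: Bystander: chrome spark plug socket standing upright, 30 mm across, 70 mm high, beyond the bowls. Origin: centre of its underside.
Not all that is in view belongs to the job. Leave any turquoise or white look-alike of the bowl_3 alone.

How it is judged:
By the outcome, as a careful person would: the job done as asked, in the order asked, and still so for the second after the job is handed in, with the robot touching nothing.
Of bowl_1, bowl_2, bowl_3, bowl_4, bowl_5, bowl_6 only 4 to 6 are there at a start; the rules pass over those that are not, and their reading is None.
At some moment in a run one of bowl_1, bowl_2, bowl_3, bowl_4, bowl_5, bowl_6 may be knocked a few centimetres aside while the robot is not near it.
It also fails if it takes over 210 s, if anything falls off the work surface, if the arm or the gripper's body presses on something with over 40 N, if the wrist force passes 120 N, or if a joint passes its speed limit or range.

## Working session

There is one attempt and no reset: what is moved stays moved. The work goes in short steps, Python scripts to look and compute and a tool call to move; the robot and the scene stay as the last step left them, time stands still between calls to the robot, and variables do not carry over. Pictures are saved under pics/ and viewed, at most 14 in all, crops included, and the job is handed in when it is done.

Besides the shell and the picture viewer there is one more tool, called after "Request:" as name(argument=value, ...) on one line, values as JSON. arm_command: Moves the arm, as the interface text tells. Its arguments: {"type":"object","properties":{"increments":{"type":"string"},"grip_force":{"type":"number"}},"required":["increments"]}

```bash
mkdir -p pics; ls
python3 - <<'E'
from plant import robot
import cv2
for n in("top","side"):
    cv2.imwrite(f"pics/{n}0.png",robot.read_camera(n)); print(robot.camera_model(n))
s=robot.read_state()
print(s)
E
```

```text
pics
{'fx': 376.6066207999747, 'fy': 376.6066207999747, 'cx': 322.31352972108084, 'cy': 199.9055230351227, 'eye': array([0.46491653, 0.00409778, 1.01462148]), 'rotation': array([-2.1568711 ,  2.15725181, -0.19052195])}
{'fx': 364.58870547253343, 'fy': 364.58870547253343, 'cx': 320.1168416052319, 'cy': 201.2623929505345, 'eye': array([0.18505381, 0.40161518, 0.80680155]), 'rotation': array([-0.97987909,  2.5574073 , -0.89892296])}
{'t': 0.1, 'q': array([-1.41843028e+00,  1.31095087e-01,  1.48914899e+00,  1.26527663e-05,
        1.52301620e+00, -8.54137441e-02]), 'dq': array([ 8.02667777e-05, -1.34303288e-03, -2.75958358e-04,  4.46972224e-04,
        4.37560443e-04, -4.65665020e-04]), 'joint_torque': array([ 6.03680710e-04, -5.61342752e+01, -4.93095911e+01,  7.68982200e-02,
        2.91781453e-02, -7.45971988e-05]), 'tool_pos': array([ 0.1412723 , -0.58263756,  0.23649844]), 'orientation': array([-3.11776067e+00, -3.72425649e-01,  6.77977275e-05]), 'force': array([-0.11892926, -0.00510281,  0.74699274]), 'wrist_torque': array([-0.0217348 ,  0.03960105, -0.02419946]), 'gripper_force': 0.0, 'opening': 0.09311680342454814}
```

View pics/top0.png

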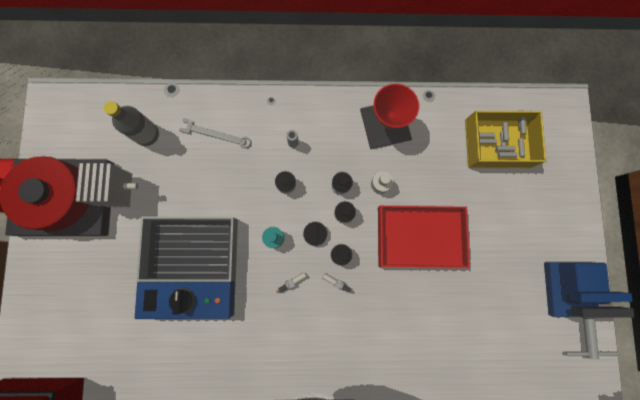

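View pics/side0.png

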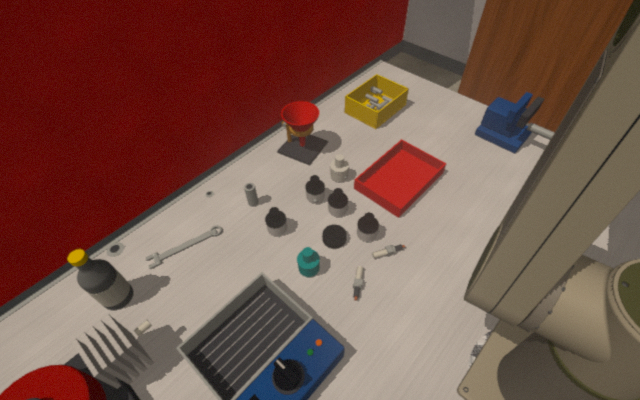

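The top view shows four aluminium/black bowls at about (285,182), (342,183), (345,212) and (341,255). The flat black disc at (315,234) is the fuel cap. The look-alikes are turquoise (273,238) and white (382,182). The washer is on the left (+y), its knob near (181,301), and the tray is on the right. I'll confirm in an enlarged crop.

Run:
```python
import cv2,numpy as np
t=cv2.imread("pics/top0.png");s=cv2.imread("pics/side0.png")
g=lambda a:np.clip(255*(a/255.)**.5,0,255).astype('u1')
a=cv2.resize(g(t[160:280,255:405]),None,fx=2.66,fy=2.66,interpolation=3)
b=cv2.resize(g(s[145:280,250:400]),None,fx=2.66,fy=2.66,interpolation=3)
c=cv2.resize(g(t[265:325,130:240]),(400,218),interpolation=3)
d=cv2.resize(g(s[310:400,220:350]),(400,218),interpolation=3)
h=max(a.shape[0],b.shape[0]);p=lambda x,h:cv2.copyMakeBorder(x,0,h-x.shape[0],0,400-x.shape[1],0)
o=np.vstack([np.hstack([p(a,h),p(b,h)]),np.hstack([c,d])]);print(o.shape)
cv2.imwrite("pics/crop1.png",o)
```

```text
(577, 800, 3)
```

View pics/crop1.png

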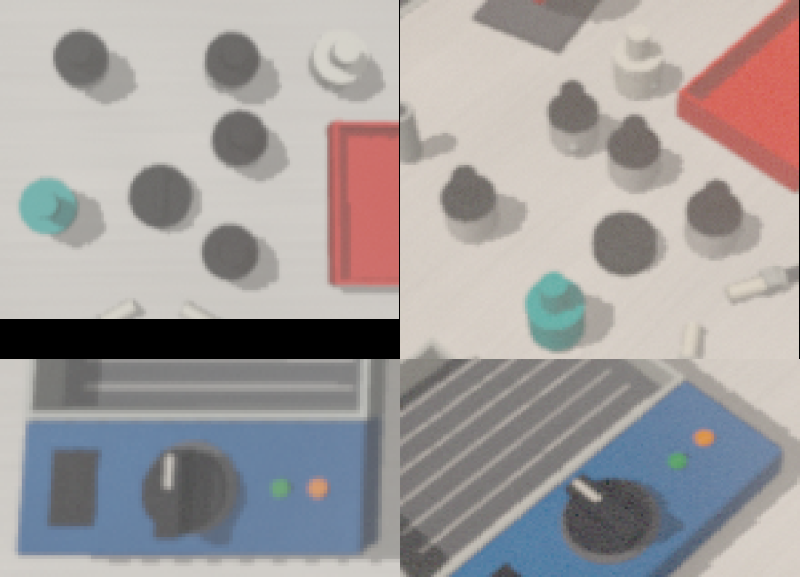

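Confirmed: four black-capped bowls. The flat disc without a stem is the fuel cap, and the turquoise and white ones are look-alikes. The knob bar runs about along image vertical, with a white mark on top.

```bash
cat > h.py <<'E'
from plant import robot
import cv2,numpy as np
from scipy.spatial.transform import Rotation as R
M={n:robot.camera_model(n) for n in("top","side")}
def ray(n,p):
    m=M[n];d=R.from_rotvec(m["rotation"]).apply([(p[0]-m["cx"])/m["fx"],(p[1]-m["cy"])/m["fy"],1]);return m["eye"],d/np.linalg.norm(d)
def onz(n,p,z):
    e,d=ray(n,p);return e+d*(z-e[2])/d[2]
def proj(n,X):
    m=M[n];c=R.from_rotvec(m["rotation"]).inv().apply(np.array(X)-m["eye"]);return np.array([m["cx"]+m["fx"]*c[0]/c[2],m["cy"]+m["fy"]*c[1]/c[2]])
def tri(p,q):
    e1,d1=ray("top",p);e2,d2=ray("side",q)
    s=np.linalg.lstsq(np.c_[d1,-d2],e2-e1,rcond=None)[0]
    a,b=e1+s[0]*d1,e2+s[1]*d2;return (a+b)/2,np.linalg.norm(a-b)
def blobs(mask,amin):
    cs,_=cv2.findContours(mask.astype('u1'),cv2.RETR_EXTERNAL,cv2.CHAIN_APPROX_NONE)
    return [c for c in cs if cv2.contourArea(c)>=amin]
def cen(c):
    m=cv2.moments(c);return np.array([m["m10"],m["m01"]])/m["m00"]
def caps(img):
    k=img.max(2)<62;k[:150]=0;k[290:]=0;k[:,:250]=0;k[:,410:]=0
    return blobs(k,80)
E
python3 - <<'E'
from h import *
np.set_printoptions(precision=4,suppress=True)
t=cv2.imread("pics/top0.png");s=cv2.imread("pics/side0.png")
for c in caps(t):
    p=cen(c);(_,_),r=cv2.minEnclosingCircle(c);P=onz("top",p,.05);print("cap",p,cv2.contourArea(c),r,P[:2],"side pred cap/stemtop/base",proj("side",[P[0],P[1],.05]),proj("side",[P[0],P[1],.082]))
for c in caps(s): print("side dark",cen(c),cv2.boundingRect(c),"topmost",tuple(c[c[:,0,1].argmin(),0]))
hs=lambda i:cv2.cvtColor(i,cv2.COLOR_BGR2HSV)
for n,i in(("top",t),("side",s)):
    h=hs(i);H,S,V=[h[...,k].astype(int) for k in range(3)]
    x0=(130,240) if n=="top" else (220,350)
    w=np.zeros(H.shape,bool);w[265:,x0[0]:x0[1]]=1
    for nm,k in(("green",(abs(H-60)<20)&(S>100)&(V>40)),("orange",(H<18)&(S>110)&(V>100)),("white",(S<40)&(V>120)),("blue",(abs(H-108)<14)&(S>110)),("red",((H<6)|(H>174))&(S>130))):
        ww=w if nm!="red" else ~w
        for c in blobs(k&ww,1.5): 
            if nm=="red" and not 1500<cv2.contourArea(c)<8000: continue
            if nm=="white" and cv2.contourArea(c)>100: continue
            print(n,nm,cen(c),cv2.contourArea(c),cv2.boxPoints(cv2.minAreaRect(c)).round(1).tolist())
E
```

```text
cap [341.2416 254.446 ] 287.0 10.009190559387207 [ 0.4692 -0.0708] side pred cap/stemtop/base [368.1995 223.7652] [369.2785 216.2171]
cap [315.0189 233.3841] 371.0 11.385214805603027 [ 0.5226 -0.0042] side pred cap/stemtop/base [335.1354 228.4305] [335.306  220.9513]
cap [344.7235 211.7358] 284.5 9.981621742248535 [ 0.5783 -0.0809] side pred cap/stemtop/base [338.0954 199.5143] [338.3324 191.7483]
cap [341.8763 182.2529] 273.5 9.77668285369873 [ 0.6559 -0.0743] side pred cap/stemtop/base [315.2437 186.5835] [314.8975 178.7343]
cap [285.024  181.5498] 271.0 9.888714790344238 [0.6573 0.0739] side pred cap/stemtop/base [275.9054 218.6072] [274.4702 211.0496]
side dark [334.028  236.3291] (324, 226, 22, 22) topmost (np.int32(330), np.int32(226))
side dark [367.6638 223.5269] (359, 214, 19, 19) topmost (np.int32(367), np.int32(214))
side dark [275.1446 218.1663] (266, 208, 20, 20) topmost (np.int32(272), np.int32(208))
side dark [337.6225 198.9224] (329, 189, 18, 19) topmost (np.int32(337), np.int32(189))
side dark [314.735  185.7359] (307, 176, 17, 18) topmost (np.int32(313), np.int32(17
[... 587 characters left out ...]
0]]
top red [367.9542   6.0655] 7247.0 [[-0.0, 0.0], [639.0, 0.0], [639.0, 17.0], [0.0, 17.0]]
side green [309.8376 351.5812] 19.5 [[307.0, 349.0], [312.0, 349.0], [312.0, 354.0], [307.0, 354.0]]
side orange [318.363  342.2593] 22.5 [[314.5, 342.5], [318.5, 338.5], [322.0, 342.0], [318.0, 346.0]]
side blue [296.1838 366.7326] 4002.0 [[236.39999389648438, 398.3999938964844], [312.79998779296875, 318.20001220703125], [349.20001220703125, 352.79998779296875], [272.79998779296875, 433.1000061035156]]
side red [ 54.855  385.0636] 2588.0 [[-0.0, 365.0], [106.0, 365.0], [106.0, 399.0], [0.0, 399.0]]
side red [398.9305 176.869 ] 3754.5 [[350.5, 183.5], [408.0, 126.0], [448.0, 166.0], [390.5, 223.5]]
```

Run:
```python
from h import *
np.set_printoptions(precision=4,suppress=True)
print("green",tri((206.73,300.15),(309.84,351.58)),"orange",tri((217,300),(318.36,342.26)))
print("mark end",tri((176.2,291.4),(276.2,360.8)),"mark in",tri((176.2,301),(284.4,368.2)))
for p in((341.24,254.45),(344.72,211.74),(341.88,182.25),(285.02,181.55)):
    q=min([(367.66,223.53),(275.14,218.17),(337.62,198.92),(314.73,185.74)],key=lambda q:tri(p,q)[1]);print("bowl",tri(p,q))
print("box corners on .06",*[onz("top",p,.06)[:2] for p in((136,283),(231,281),(137,319),(230.5,317.5))])
print("tray rim .04",*[onz("top",p,.04)[:2] for p in((378.5,206.5),(467.5,206.5),(469.5,268.5),(379,269.5))])
print("tray tri corners", tri((378.5,206.5),(355,179.5)),tri((467,206.5),(402,141.5)),tri((469.5,268),(446,160.5)))
t=cv2.imread("pics/top0.png");s=cv2.imread("pics/side0.png")
g=lambda a:np.clip(255*(a/255.)**.5,0,255).astype('u1')
cv2.imwrite("pics/crop2.png",np.hstack([cv2.resize(g(t[210:325,130:245]),(399,399),interpolation=3),cv2.resize(g(s[270:400,175:355]),(400,399))]))
```

```text
green (array([0.3602, 0.2593, 0.0656]), np.float64(0.0008971984049671017)) orange (array([0.3602, 0.2347, 0.0645]), np.float64(0.0006683074629078521))
mark end (array([0.3851, 0.32  , 0.1061]), np.float64(0.0013652864974371176)) mark in (array([0.3639, 0.3187, 0.1076]), np.float64(0.0024665513006842926))
bowl (array([ 0.4698, -0.0704,  0.0509]), np.float64(0.0014034930450430483))
bowl (array([ 0.5786, -0.0802,  0.0528]), np.float64(0.0014245735505665049))
bowl (array([ 0.6557, -0.0735,  0.0542]), np.float64(0.001677987202652104))
bowl (array([0.6577, 0.0745, 0.0518]), np.float64(0.002096496014178045))
box corners on .06 [0.401  0.4341] [0.4049 0.2031] [0.3158 0.4258] [0.3178 0.2014]
tray rim .04 [ 0.5934 -0.1707] [ 0.5938 -0.4067] [ 0.4327 -0.4022] [ 0.4309 -0.168 ]
tray tri corners (array([ 0.5922, -0.1697,  0.0468]), np.float64(0.0009073527512790888)) (array([ 0.5953, -0.4124,  0.0241]), np.float64(0.001340614286099453)) (array([ 0.4353, -0.3949,  0.0565]), np.float64(0.0019071243033398693))
```

View pics/crop2.png

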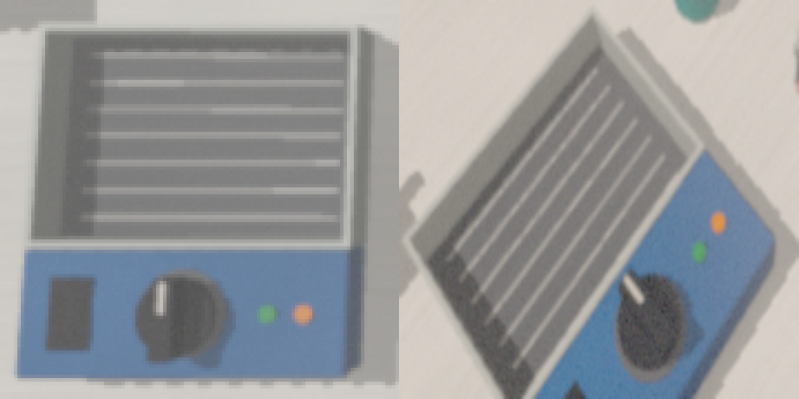

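The four bowl positions agree in both views (cap about 0.052 m high). The knob is near (0.360, 0.319), top at 0.106. The tray centre is about (0.513, -0.287) and the tank centre about (0.485, 0.318). I'll travel toward the first bowl and turn the tool.

Request:
arm_command(increments="0.3 145 -140 0 0; 0.3 145 -140 0 0; 0.3 145 -140 0 0; 0.3 145 -140 0 0; 0.3 145 -140 0 0", grip_force=20)

```text
t: 0.6
tool_pos: [0.2518, -0.4087, 0.2369]
orientation: [-3.117, -0.379, -0.002]
force: [-0.0, -0.5, 0.4]
opening: 0.0655
gripper_force: 0.0
```

Request:
arm_command(increments="0.3 145 -140 0 0; 0.3 145 -140 0 0; 0.3 145 -140 0 0; 0.3 145 -140 0 0; 0.3 145 -140 0 0")

```text
t: 1.1
tool_pos: [0.3595, -0.2385, 0.2373]
orientation: [-3.117, -0.382, -0.002]
force: [-0.3, -0.4, 1.1]
opening: 0.065
gripper_force: 0.0
```

Request:
arm_command(increments="0.3 145 -140 0 0; 0.3 145 -140 0 0; 0.3 145 -140 0 0; 0.3 145 -140 0 0; 0.3 145 -140 0 0")

```text
t: 1.6
tool_pos: [0.467, -0.0688, 0.2371]
orientation: [-3.117, -0.38, -0.001]
force: [-0.6, -0.7, -0.7]
opening: 0.0655
gripper_force: 0.0
```

Request:
arm_command(increments="0.3 0 0 0 -0.7; 0.3 0 0 0 -0.7; 0.3 0 0 0 -0.7; 0.3 0 0 0 -0.7; 0.3 0 0 0 -0.7")

```text
t: 2.1
tool_pos: [0.4648, -0.0742, 0.2371]
orientation: [2.799, 1.426, -0.001]
force: [0.0, -0.2, 0.5]
opening: 0.0651
gripper_force: 0.0
```

Request:
arm_command(increments="0.3 0 0 0 -0.7; 0.3 0 0 0 -0.7; 0.3 0 0 0 -0.7; 0.3 0 0 0 -0.7; 0.3 0 0 0 -0.7")

```text
t: 2.6
tool_pos: [0.4648, -0.0743, 0.2371]
orientation: [-2.14, -2.299, 0.001]
force: [0.2, -0.5, -0.3]
opening: 0.0647
gripper_force: 0.0
```

Request:
arm_command(increments="0.3 0 0 0 -0.7; 0.3 0 0 0 -0.7; 0.3 0 0 0 -0.7; 0.3 0 0 0 -0.7; 0.3 0 0 0 -0.7")

```text
t: 3.1
tool_pos: [0.4648, -0.0742, 0.2371]
orientation: [-1.222, -2.894, 0.001]
force: [1.0, 1.3, -0.8]
opening: 0.0648
gripper_force: 0.0
```

Request:
arm_command(increments="0.3 0 0 0 -0.7; 0.3 0 0 0 -0.7; 0.3 0 0 0 -0.7; 0.3 0 0 0 -0.7; 0.3 0 0 0 -0.7")

```text
t: 3.6
tool_pos: [0.4648, -0.0743, 0.2371]
orientation: [-0.156, -3.137, 0.001]
force: [0.1, -0.1, 0.2]
opening: 0.0652
gripper_force: 0.0
```

Request:
arm_command(increments="0.3 0 0 0 -0.1; 0.3 0 0 0 -0.1; 0.3 0 0 0 -0.1")

```text
t: 3.9
tool_pos: [0.465, -0.0736, 0.2372]
orientation: [-0.012, -3.141, 0.0]
force: [-0.3, -0.1, -0.5]
opening: 0.0654
gripper_force: 0.0
```

Request:
arm_command(increments="0.3 -5 4 0 0; 0.3 -5 4 87 0; 0.3 -5 4 87 0; 0.3 -5 4 87 0; 0.3 -5 4 87 0")

```text
t: 4.4
tool_pos: [0.47, -0.0683, 0.1507]
orientation: [-0.007, -3.14, -0.001]
force: [0.3, -0.0, 0.9]
opening: 0.0652
gripper_force: 0.0
```

```bash
cat > w.py <<'E'
from h import *
def heft(n=10):
    f=[];q=[]
    for _ in range(n):
        im=robot.read_camera("top");s=robot.read_state();f.append(s["force"][2]);q.append(s["joint_torque"][[1,2]])
    np.set_printoptions(precision=4,suppress=True)
    print("t",s["t"],"fz",np.mean(f),"sd",np.std(f),"tau",np.mean(q,0),np.std(q,0),"pos",s["tool_pos"],s["orientation"],"op",s["opening"])
    return im
E
python3 -c "
from w import *
heft(12)"
```

```text
t 5.0 fz 0.03810861917916871 sd 0.41877012863531254 tau [-38.956  -46.9745] [0.6841 0.8195] pos [ 0.4702 -0.0685  0.1506] [ 0.006   3.1414 -0.0001] op 0.06498594486481762
```

Request:
arm_command(increments="0.3 0 -2 40 0; 0.3 0 -2 78 0; 0.3 0 -2 78 0; 1 0 -2 78 0; 1 0 -2 78 0")

```text
t: 5.5
tool_pos: [0.4716, -0.0708, 0.0746]
orientation: [0.006, 3.139, -0.001]
force: [0.1, -0.4, 0.9]
opening: 0.0533
gripper_force: 0.0
```

Request:
arm_command(increments="1 0 0 0 0; 1 0 0 0 0; 1 0 0 0 0; 1 0 0 -20 0; 1 0 0 -40 0")

```text
t: 6.0
tool_pos: [0.4688, -0.0701, 0.1117]
orientation: [-0.006, -3.138, -0.001]
force: [0.5, 0.3, -4.8]
opening: 0.0256
gripper_force: 20.0
```

Request:
arm_command(increments="1 0 0 -40 0; 1 0 0 -40 0; 1 0 0 -40 0")

```text
t: 6.3
tool_pos: [0.4706, -0.0706, 0.1527]
orientation: [0.006, 3.14, -0.001]
force: [-0.5, 0.0, -5.9]
opening: 0.0256
gripper_force: 20.0
```

```bash
python3 -c "
from w import *
heft(12)"
```

```text
t 6.9 fz -5.359160676017692 sd 0.6716833645003454 tau [-42.141  -50.4253] [0.6595 0.7673] pos [ 0.4702 -0.0705  0.1523] [-0.0059 -3.1414 -0.0001] op 0.025524924885367575
```

Bowl at (0.470,-0.071) weighs about 547 g, so it's full and goes to the tray.

Request:
arm_command(increments="1 -5 -45 0 0; 1 -5 -90 0 0; 1 -5 -135 0 0; 1 -5 -135 0 0; 1 -5 -135 0 0")

```text
t: 7.4
tool_pos: [0.4744, -0.2066, 0.1523]
orientation: [-0.01, -3.141, -0.001]
force: [0.4, 1.4, -5.4]
opening: 0.0254
gripper_force: 19.8
```

Request:
arm_command(increments="1 0 -45 0 0; 1 0 -90 0 0; 1 0 -135 0 0; 1 0 -135 0 0; 1 0 -135 0 0")

```text
t: 7.9
tool_pos: [0.4741, -0.3402, 0.1519]
orientation: [-0.007, -3.141, -0.002]
force: [0.1, 1.1, -5.6]
opening: 0.0254
gripper_force: 19.9
```

Request:
arm_command(increments="1 0 0 30 0; 1 0 0 55 0; 1 0 0 65 0; 1 0 0 69 0; 1 0 0 69 0")

```text
t: 8.4
tool_pos: [0.4761, -0.3398, 0.0871]
orientation: [0.003, 3.139, -0.003]
force: [-3.9, 3.7, 14.2]
opening: 0.0259
gripper_force: 20.0
```

Request:
arm_command(increments="1 0 0 0 0; 0.3 0 0 0 0; 0.3 0 0 0 0; 0.3 0 0 0 0; 0.3 0 0 -5 0")

```text
t: 8.9
tool_pos: [0.4739, -0.3396, 0.0879]
orientation: [-0.005, -3.141, -0.002]
force: [-0.9, -0.1, 1.0]
opening: 0.0532
gripper_force: 0.0
```

Request:
arm_command(increments="0.3 0 0 -40 0; 0.3 0 0 -70 0; 0.3 0 0 -70 0; 0.3 0 0 -70 0; 0.3 0 0 -70 0")

```text
t: 9.4
tool_pos: [0.4736, -0.34, 0.1572]
orientation: [-0.006, -3.14, -0.002]
force: [-1.0, -0.4, -0.0]
opening: 0.0651
gripper_force: 0.0
```

```bash
python3 -c "
from w import *
t=robot.read_camera('top');s=robot.read_camera('side')
for c in caps(t): print(cen(c),cv2.contourArea(c),onz('top',cen(c),.05)[:2])
cv2.imwrite('pics/a.png',np.hstack([t[150:300,240:500],s[110:260,240:500]]).repeat(1,0))
print(robot.read_state()['tool_pos'])"
```

```text
[315.         233.48901099] 364.0 [ 0.52232826 -0.00418301]
[344.77594628 211.8009768 ] 273.0 [ 0.57817971 -0.08104653]
[341.88619403 182.20646766] 268.0 [ 0.65599516 -0.07434251]
[285.04681648 181.61797753] 267.0 [0.65707148 0.07384182]
[ 0.47335889 -0.33981631  0.15673448]
```

View pics/a.png

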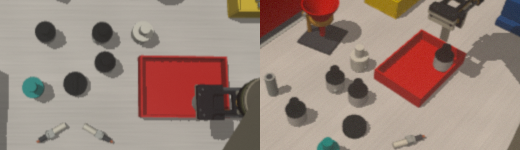

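The first bowl stands upright in the tray (side view (445,57) in the crop), and the others are unmoved. On to the next one at (0.578,-0.081).

Request:
arm_command(increments="0.3 -53 130 0 0; 0.3 -53 130 0 0; 0.3 -53 130 0 0; 0.3 -53 130 0 0")

```text
t: 9.9
tool_pos: [0.5285, -0.206, 0.1572]
orientation: [0.001, -3.14, -0.004]
force: [-0.0, -0.9, 0.8]
opening: 0.0651
gripper_force: 0.0
```

Request:
arm_command(increments="0.3 -52 129 0 0; 0.3 -52 129 0 0; 0.3 -52 129 0 0; 0.3 -52 129 0 0; 0.3 -52 129 0 0")

```text
t: 10.4
tool_pos: [0.5797, -0.0816, 0.1574]
orientation: [-0.003, -3.14, 0.0]
force: [-0.1, -0.9, -0.3]
opening: 0.0653
gripper_force: 0.0
```

Request:
arm_command(increments="0.3 0 0 45 0; 0.3 0 0 83 0; 0.3 0 0 83 0; 0.3 0 0 83 0; 1 0 0 83 0")

```text
t: 10.9
tool_pos: [0.5815, -0.0831, 0.0779]
orientation: [0.008, 3.139, -0.001]
force: [-0.1, 0.7, -0.1]
opening: 0.0609
gripper_force: 0.0
```

Request:
arm_command(increments="1 0 0 0 0; 1 0 0 0 0; 1 0 0 0 0; 1 0 0 0 0; 1 0 0 -20 0")

```text
t: 11.4
tool_pos: [0.5774, -0.0812, 0.0921]
orientation: [-0.006, -3.135, -0.002]
force: [-0.9, 0.1, -5.4]
opening: 0.0258
gripper_force: 20.0
```

Request:
arm_command(increments="1 0 0 -30 0; 1 0 0 -60 0; 1 0 0 -60 0; 1 0 0 -60 0; 1 0 0 -60 0")

```text
t: 11.9
tool_pos: [0.5785, -0.0815, 0.1525]
orientation: [-0.006, -3.138, -0.001]
force: [-0.4, -0.5, -5.6]
opening: 0.0254
gripper_force: 20.0
```

```bash
python3 -c "
from w import *
t=heft(12);cv2.imwrite('pics/b.png',t)
for c in caps(t): print(cen(c),cv2.contourArea(c),onz('top',cen(c),.05)[:2])
"
```

```text
t 12.5 fz -5.620301660753358 sd 0.3914845089142597 tau [-58.2908 -50.4049] [0.4001 0.3234] pos [ 0.5802 -0.0819  0.1555] [ 0.006   3.1414 -0.    ] op 0.025462275746564216
[387.8992 211.7016] 86.0 [ 0.5786 -0.193 ]
[340.2556 211.7008] 141.5 [ 0.5784 -0.0694]
[313.7656 197.1302] 256.0 [ 0.6164 -0.0009]
[285.0468 181.618 ] 267.0 [0.6571 0.0738]
```

About 573 g, so also full, to the tray. A detection changed, so I'll look at the picture.

View pics/b.png

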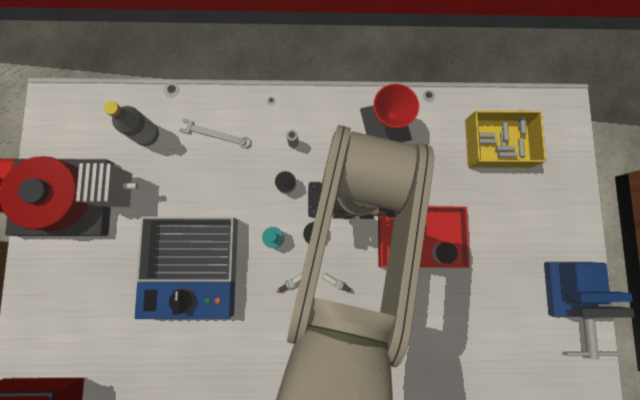

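The dark detection was the gripper body at (330,195). Bowl 1 is in the tray at (445,253), and the arm hides the others.

Request:
arm_command(increments="1 15 -45 0 0; 1 15 -90 0 0; 1 15 -129 0 0; 1 15 -129 0 0; 1 15 -129 0 0")

```text
t: 13.0
tool_pos: [0.5645, -0.2118, 0.1554]
orientation: [0.009, 3.141, 0.0]
force: [-0.2, 0.5, -5.3]
opening: 0.0258
gripper_force: 19.9
```

Request:
arm_command(increments="1 14 -45 0 0; 1 14 -90 0 0; 1 14 -129 0 0; 1 14 -129 0 0; 1 14 -129 0 0")

```text
t: 13.5
tool_pos: [0.5502, -0.3395, 0.1551]
orientation: [-0.007, -3.141, -0.002]
force: [0.1, 0.8, -6.4]
opening: 0.0253
gripper_force: 19.9
```

Request:
arm_command(increments="1 0 0 30 0; 1 0 0 55 0; 1 0 0 63 0; 1 0 0 68 0; 1 0 0 68 0")

```text
t: 14.0
tool_pos: [0.5521, -0.3393, 0.0915]
orientation: [0.003, 3.138, -0.004]
force: [-5.0, 1.5, 12.6]
opening: 0.0252
gripper_force: 20.0
```

Request:
arm_command(increments="1 0 0 0 0; 0.3 0 0 0 0; 0.3 0 0 0 0; 0.3 0 0 0 0; 0.3 0 0 -5 0")

```text
t: 14.5
tool_pos: [0.5499, -0.3389, 0.0918]
orientation: [-0.005, -3.14, -0.002]
force: [0.1, -0.1, -0.1]
opening: 0.0528
gripper_force: 0.0
```

Request:
arm_command(increments="0.3 0 0 -40 0; 0.3 0 0 -70 0; 0.3 0 0 -70 0; 0.3 0 0 -70 0; 0.3 0 0 -70 0")

```text
t: 15.0
tool_pos: [0.5495, -0.3393, 0.1611]
orientation: [-0.006, -3.14, -0.002]
force: [0.6, -0.2, -0.6]
opening: 0.065
gripper_force: 0.0
```

```bash
python3 -c "
from w import *
t=robot.read_camera('top')
for c in caps(t): print(cen(c),cv2.contourArea(c),onz('top',cen(c),.05)[:2])
print(robot.read_state()['tool_pos'])"
```

```text
[314.9735376  233.48746518] 359.0 [ 0.52233224 -0.0041154 ]
[341.87642586 182.10646388] 263.0 [ 0.65626117 -0.07431958]
[285.05681818 181.63636364] 264.0 [0.65702283 0.07381526]
[ 0.54933542 -0.33915335  0.16064769]
```

Request:
arm_command(increments="0.3 -53 132 0 0; 0.3 -53 132 0 0; 0.3 -53 132 0 0; 0.3 -53 132 0 0")

```text
t: 15.45
tool_pos: [0.6045, -0.2025, 0.1607]
orientation: [0.002, -3.14, -0.005]
force: [-0.1, 0.1, -0.6]
opening: 0.0648
gripper_force: 0.0
```

Request:
arm_command(increments="0.3 -53 133 0 0; 0.3 -53 133 0 0; 0.3 -53 133 0 0; 0.3 -53 133 0 0; 0.3 -53 133 0 0")

```text
t: 15.95
tool_pos: [0.6566, -0.0748, 0.161]
orientation: [-0.003, -3.139, 0.0]
force: [0.1, -0.5, -0.6]
opening: 0.0654
gripper_force: 0.0
```

Request:
arm_command(increments="0.3 0 0 45 0; 0.3 0 0 87 0; 0.3 0 0 87 0; 0.3 0 0 87 0; 1 0 0 87 0")

```text
t: 16.45
tool_pos: [0.6586, -0.0766, 0.0783]
orientation: [0.008, 3.138, -0.001]
force: [0.5, 0.2, -0.4]
opening: 0.0609
gripper_force: 0.0
```

Request:
arm_command(increments="1 0 0 0 0; 1 0 0 0 0; 1 0 0 0 0; 1 0 0 0 0; 1 0 0 -20 0")

```text
t: 16.95
tool_pos: [0.6546, -0.0746, 0.0919]
orientation: [-0.006, -3.135, -0.002]
force: [-0.8, 0.2, -4.7]
opening: 0.0256
gripper_force: 20.0
```

Request:
arm_command(increments="1 0 0 -30 0; 1 0 0 -70 0; 1 0 0 -70 0; 1 0 0 -70 0; 1 0 0 -70 0")

```text
t: 17.45
tool_pos: [0.6558, -0.0749, 0.1629]
orientation: [-0.006, -3.138, -0.001]
force: [-1.5, 0.7, -4.8]
opening: 0.0254
gripper_force: 20.0
```

```bash
python3 -c "
from w import *
t=heft(12)"
```

```text
t 18.05 fz -3.6725181835159044 sd 0.6715178606552134 tau [-67.6885 -50.0656] [0.5759 0.4318] pos [ 0.6572 -0.0752  0.1655] [ 0.006   3.1415 -0.    ] op 0.025566004595282864
```

About 374 g: not under 250, so the tray is right in any case.

Request:
arm_command(increments="1 26 -40 0 0; 1 53 -80 0 0; 1 80 -120 0 0; 1 106 -160 0 0; 1 106 -160 0 0")

```text
t: 18.55
tool_pos: [0.5476, -0.2399, 0.1657]
orientation: [-0.014, -3.141, 0.004]
force: [-0.5, 1.1, -3.8]
opening: 0.0257
gripper_force: 20.0
```

Request:
arm_command(increments="1 0 0 30 0; 1 0 0 60 0; 1 0 0 70 0; 1 0 0 75 0; 1 0 0 75 0")

```text
t: 19.05
tool_pos: [0.5512, -0.2348, 0.0913]
orientation: [0.005, 3.141, -0.001]
force: [1.3, 0.3, -3.4]
opening: 0.0254
gripper_force: 20.0
```

Request:
arm_command(increments="1 0 0 0 0; 0.3 0 0 0 0; 0.3 0 0 0 0; 0.3 0 0 0 0; 0.3 0 0 -5 0")

```text
t: 19.55
tool_pos: [0.5504, -0.2346, 0.0953]
orientation: [-0.006, -3.141, -0.0]
force: [-0.1, 0.1, -0.2]
opening: 0.0529
gripper_force: 0.0
```

Request:
arm_command(increments="0.3 0 0 -40 0; 0.3 0 0 -75 0; 0.3 0 0 -75 0; 0.3 0 0 -75 0; 0.3 0 0 -75 0")

```text
t: 20.05
tool_pos: [0.55, -0.2345, 0.1695]
orientation: [-0.006, -3.14, -0.001]
force: [-0.5, 0.4, -0.5]
opening: 0.0649
gripper_force: 0.0
```

```bash
python3 -c "
from w import *
t=robot.read_camera('top')
for c in caps(t): print(cen(c),cv2.contourArea(c),onz('top',cen(c),.05)[:2])
print(robot.read_state()['tool_pos'])"
```

```text
[314.86788905 233.47061589] 354.5 [ 0.52237536 -0.00384544]
[396.99894381 213.68800169] 789.0 [ 0.57339743 -0.21658692]
[285.06346154 181.60192308] 260.0 [0.65711417 0.07379913]
[ 0.54974411 -0.2343792   0.16897129]
```

Request:
arm_command(increments="0.3 -54 154 0 0; 0.3 -54 154 0 0; 0.3 -54 154 0 0; 0.3 -54 154 0 0")

```text
t: 20.5
tool_pos: [0.6052, -0.0762, 0.1688]
orientation: [-0.0, -3.139, -0.003]
force: [-0.4, -0.6, 0.4]
opening: 0.065
gripper_force: 0.0
```

Request:
arm_command(increments="0.3 -53 154 0 0; 0.3 -53 154 0 0; 0.3 -53 154 0 0; 0.3 -53 154 0 0; 0.3 -53 154 0 0")

```text
t: 21.0
tool_pos: [0.6583, 0.0745, 0.1688]
orientation: [-0.001, -3.139, 0.0]
force: [-0.4, -0.6, -0.2]
opening: 0.0649
gripper_force: 0.0
```

Request:
arm_command(increments="0.3 0 0 0 0; 0.3 0 0 45 0; 0.3 0 0 92 0; 0.3 0 0 95 0; 0.3 0 0 95 0")

```text
t: 21.5
tool_pos: [0.6571, 0.071, 0.0743]
orientation: [-0.009, -3.137, 0.001]
force: [-0.3, 0.8, 0.1]
opening: 0.065
gripper_force: 0.0
```

```bash
python3 -c "
from w import *
print(robot.read_state()['tool_pos'])
cv2.imwrite('pics/c.png',robot.read_camera('side')[100:400,160:560])"
```

```text
[0.65711006 0.07097265 0.07425873]
```

View pics/c.png

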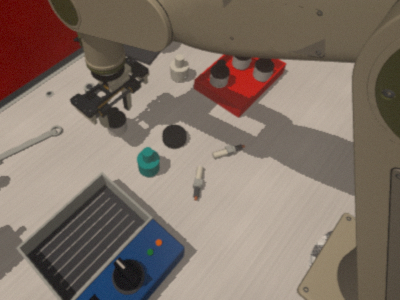

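All three bowls stand upright in the tray, and the gripper straddles the fourth at (117,120).

Request:
arm_command(increments="0.3 0 3 0 0; 1 0 3 0 0; 1 0 3 0 0; 1 0 3 0 0; 1 0 3 0 0")

```text
t: 22.05
tool_pos: [0.6589, 0.0759, 0.0759]
orientation: [0.006, 3.141, -0.0]
force: [-0.9, -0.2, -0.2]
opening: 0.0375
gripper_force: 0.0
```

Request:
arm_command(increments="1 0 0 0 0; 1 0 0 -20 0; 1 0 0 -60 0; 1 0 0 -90 0; 1 0 0 -90 0")

```text
t: 22.55
tool_pos: [0.6618, 0.076, 0.1716]
orientation: [0.006, 3.133, 0.001]
force: [0.5, 0.5, -0.7]
opening: 0.0253
gripper_force: 20.0
```

```bash
python3 -c "
from w import *
t=heft(14)"
```

```text
t 23.25 fz -1.607169674352359 sd 0.6960498764301725 tau [-67.1233 -49.4697] [1.1194 0.971 ] pos [0.6587 0.0758 0.1653] [-0.0059 -3.1414 -0.    ] op 0.025735581689710456
```

About 164 g: empty, so to the tank.

Request:
arm_command(increments="1 30 38 -10 0; 1 60 76 -10 0; 1 85 117 -10 0; 1 85 117 -10 0; 1 85 117 -10 0")

```text
t: 23.75
tool_pos: [0.5738, 0.1942, 0.1758]
orientation: [0.002, 3.141, -0.0]
force: [0.8, -0.4, -2.0]
opening: 0.0258
gripper_force: 20.0
```

Request:
arm_command(increments="1 30 38 0 0; 1 60 76 0 0; 1 84 117 0 0; 1 84 117 0 0; 1 84 117 0 0")

```text
t: 24.25
tool_pos: [0.4911, 0.3103, 0.1755]
orientation: [0.004, 3.141, -0.001]
force: [0.5, -0.8, -1.5]
opening: 0.0255
gripper_force: 20.0
```

```bash
python3 -c "
from w import *
print(robot.read_state()['tool_pos'])
t=robot.read_camera('side');t2=robot.read_camera('top')
cv2.imwrite('pics/d.png',np.hstack([cv2.resize(t[200:400,160:360],(400,400)),cv2.resize(t2[180:340,100:260],(400,400))]))"
```

```text
[0.49113806 0.31032186 0.17553839]
```

View pics/d.png

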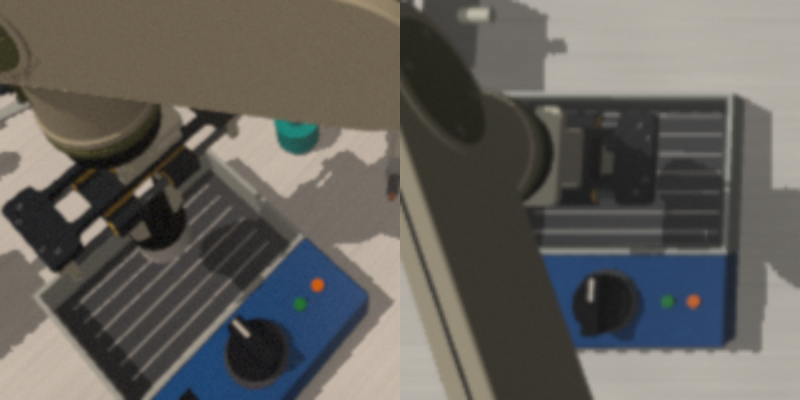

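The held bowl hangs inside the tank outline with clear margins. Lowering it to the basket and letting go.

Request:
arm_command(increments="1 0 0 40 0; 1 0 0 70 0; 1 0 0 80 0; 1 0 0 84 0; 1 0 0 84 0")

```text
t: 24.85
tool_pos: [0.492, 0.3092, 0.0921]
orientation: [0.009, 3.141, -0.0]
force: [0.3, -0.3, -1.3]
opening: 0.0254
gripper_force: 20.0
```

Request:
arm_command(increments="1 0 0 1 0; 1 0 0 2 0; 1 0 0 3 0; 1 0 0 3 0; 1 0 0 3 0")

```text
t: 25.35
tool_pos: [0.4926, 0.3103, 0.0912]
orientation: [0.007, 3.138, 0.001]
force: [-0.9, -6.2, 10.8]
opening: 0.0254
gripper_force: 20.0
```

Request:
arm_command(increments="0.3 0 0 0 0; 0.3 0 0 0 0; 0.3 0 0 0 0; 0.3 0 0 0 0; 0.3 0 0 -5 0")

```text
t: 25.85
tool_pos: [0.4899, 0.3102, 0.0926]
orientation: [-0.006, -3.14, 0.001]
force: [0.5, 0.3, -0.0]
opening: 0.0607
gripper_force: 0.0
```

Request:
arm_command(increments="0.5 0 0 -40 0; 0.5 0 0 -80 0; 0.5 0 0 -110 0; 0.5 0 0 -110 0; 0.5 0 0 -110 0")

```text
t: 26.35
tool_pos: [0.4912, 0.3108, 0.2046]
orientation: [0.006, 3.14, 0.002]
force: [-0.2, 0.3, -0.4]
opening: 0.0466
gripper_force: 0.0
```

Request:
arm_command(increments="0.5 0 -160 0 0; 0.5 0 -160 0 0; 0.5 0 -160 0 0; 0.5 0 -160 0 0; 0.5 0 -160 0 0")

```text
t: 26.85
tool_pos: [0.4893, 0.1488, 0.202]
orientation: [-0.011, -3.139, 0.001]
force: [0.0, 0.9, -0.1]
opening: 0.0464
gripper_force: 0.0
```

```bash
python3 -c "
from w import *
print(robot.read_state()['tool_pos'],robot.read_state()['opening'])
t=robot.read_camera('side');t2=robot.read_camera('top')
cv2.imwrite('pics/e0.png',t);cv2.imwrite('pics/e1.png',t2)
g=lambda a:np.clip(255*(a/255.)**.5,0,255).astype('u1')
cv2.imwrite('pics/e.png',g(np.vstack([np.hstack([cv2.resize(t[200:400,160:360],(400,400)),cv2.resize(t2[180:340,100:260],(400,400))]),np.hstack([t[100:260,60:460],t2[150:310,220:620]])])))"
```

```text
[0.48932203 0.14883961 0.20196692] 0.04643232361351832
```

View pics/e.png

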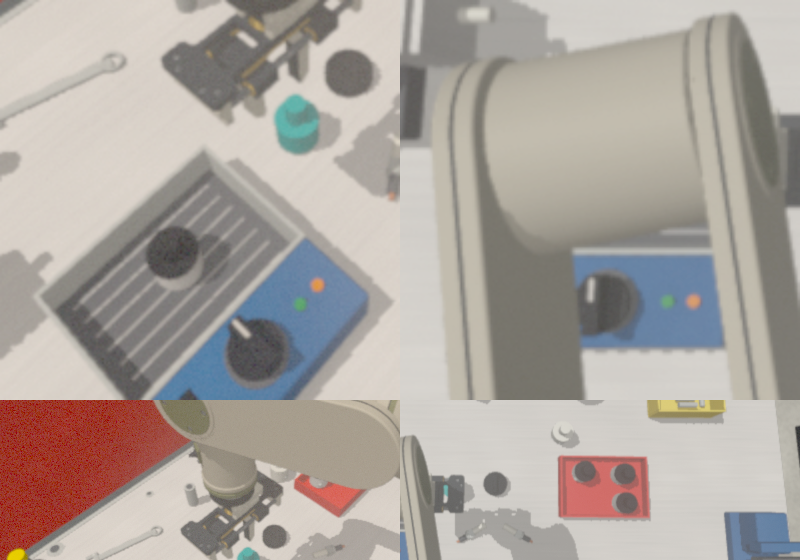

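The empty bowl stands upright in the tank at (173,258) in the crop, and three are in the tray. Next I refine the knob axis.

Run:
```python
from h import *
np.set_printoptions(precision=4,suppress=True)
r=[onz("top",p,.06)[:2] for p in((143,218.1),(233.5,218.1),(138.2,280.9),(231.5,281))];print("tank rim",*r,np.mean(r,0))
print("side rim",*[onz("side",p,.06)[:2] for p in((262,275.5),(310.5,318.5),(179.5,350))])
t=cv2.imread("pics/top0.png");s=cv2.imread("pics/side0.png")
for n,i,b in(("top",t,(162,200,284,318)),("side",s,(268,308,352,394))):
    g=i.astype(int);k=np.zeros(g.shape[:2],'u1');x0,x1,y0,y1=b
    sub=g[y0:y1,x0:x1];k[y0:y1,x0:x1]=(sub[...,0]-sub[...,2]<25)
    k=cv2.morphologyEx(k,cv2.MORPH_CLOSE,np.ones((3,3)))
    c=max(blobs(k,50),key=cv2.contourArea);print(n,"knob",cen(c),cv2.boundingRect(c),cv2.fitEllipse(c),onz(n,cen(c),.08)[:2])
    m=g.min(2)*(k>0);y,x=np.where(m>100);print("mark",list(zip(x,y)))
    if len(x): print(np.polyfit(y,x,1) if n=="top" else np.polyfit(x,y,1))
for X in([.36,.318,.079],[.387,.318,.105],[.333,.318,.105]): print(X,proj("top",X),proj("side",X))
```

```text
tank rim [0.5606 0.428 ] [0.5607 0.202 ] [0.406  0.4292] [0.4049 0.2019] [0.483  0.3152]
side rim [0.5574 0.2098] [0.4068 0.2089] [0.5576 0.4306]
top knob [181.9375 300.5502] (169, 288, 27, 26) ((181.9119110107422, 300.6068420410156), (24.422103881835938, 27.20610237121582), 49.79750061035156) [0.3608 0.3139]
mark [(np.int64(176), np.int64(292)), (np.int64(176), np.int64(293)), (np.int64(177), np.int64(293)), (np.int64(176), np.int64(294)), (np.int64(176), np.int64(295)), (np.int64(176), np.int64(296)), (np.int64(175), np.int64(297)), (np.int64(176), np.int64(297)), (np.int64(175), np.int64(298)), (np.int64(176), np.int64(298)), (np.int64(175), np.int64(299)), (np.int64(176), np.int64(299))]
[ -0.137  216.3699]
side knob [286.4161 374.031 ] (268, 352, 37, 42) ((286.017578125, 373.4405517578125), (31.442476272583008, 45.188175201416016), 145.61952209472656) [0.3619 0.3208]
mark [(np.int64(275), np.int64(352)), (np.int64(276), np.int64(352)), (np.int64(277), np.int64(352)), (np.int64(278), np.int64(352)), (np.int64(279), np.int64(352)), (np.int64(274), np.int64(353)), (np.int64(275), n
[... 1471 characters left out ...]
np.int64(363)), (np.int64(278), np.int64(363)), (np.int64(279), np.int64(363)), (np.int64(280), np.int64(363)), (np.int64(279), np.int64(364)), (np.int64(280), np.int64(364)), (np.int64(281), np.int64(364)), (np.int64(280), np.int64(365)), (np.int64(281), np.int64(365)), (np.int64(282), np.int64(365)), (np.int64(281), np.int64(366)), (np.int64(282), np.int64(366)), (np.int64(283), np.int64(366)), (np.int64(282), np.int64(367)), (np.int64(283), np.int64(367)), (np.int64(284), np.int64(367))]
[  0.3533 261.7094]
[0.36, 0.318, 0.079] [180.3327 300.8657] [288.2418 373.6946]
[0.387, 0.318, 0.105] [177.1095 290.2722] [276.7194 359.3902]
[0.333, 0.318, 0.105] [175.8313 314.1916] [297.6438 380.7653]
```

Request:
arm_command(increments="0.5 65 85 0 0; 0.5 65 85 0 0; 0.5 65 85 0 0; 0.5 129 169 0 0; 0.5 129 169 0 0", grip_force=10)

```text
t: 27.45
tool_pos: [0.3639, 0.3172, 0.2032]
orientation: [-0.006, -3.141, -0.0]
force: [1.4, 0.9, -0.3]
opening: 0.0465
gripper_force: 0.0
```

Request:
arm_command(increments="0.5 0 0 0 0; 0.5 0 0 0 0; 0.5 0 0 0 0")

```text
t: 27.75
tool_pos: [0.3652, 0.3155, 0.2032]
orientation: [-0.004, -3.141, 0.001]
force: [0.8, -0.2, 1.0]
opening: 0.0462
gripper_force: 0.0
```

```bash
python3 -c "
from w import *
heft(2)"
```

```text
t 27.85 fz 0.16722482630874655 sd 0.1713839142374378 tau [-39.628  -48.6141] [0.0201 0.0012] pos [0.3657 0.3148 0.2033] [-0.0078 -3.1415  0.0006] op 0.04646571958049563
```

Request:
arm_command(increments="0.5 6 3 0 0; 0.5 6 3 40 0; 0.5 6 3 70 0; 0.5 6 3 70 0; 0.5 6 3 70 0")

```text
t: 28.35
tool_pos: [0.359, 0.318, 0.1337]
orientation: [-0.008, -3.141, 0.001]
force: [-0.3, -0.5, 0.6]
opening: 0.0465
gripper_force: 0.0
```

```bash
python3 -c "
from w import *
t=heft(1);s=robot.read_camera('side')
g=lambda a:np.clip(255*(a/255.)**.5,0,255).astype('u1')
cv2.imwrite('pics/f.png',g(np.hstack([cv2.resize(s[300:400,220:340],(480,400)),cv2.resize(t[260:340,140:220],(320,400))])))"
```

```text
t 28.4 fz -0.25580047594301414 sd 0.0 tau [-38.6972 -44.7867] [0. 0.] pos [0.3598 0.3186 0.1349] [0.0071 3.1405 0.0013] op 0.04650279806297875
```

View pics/f.png

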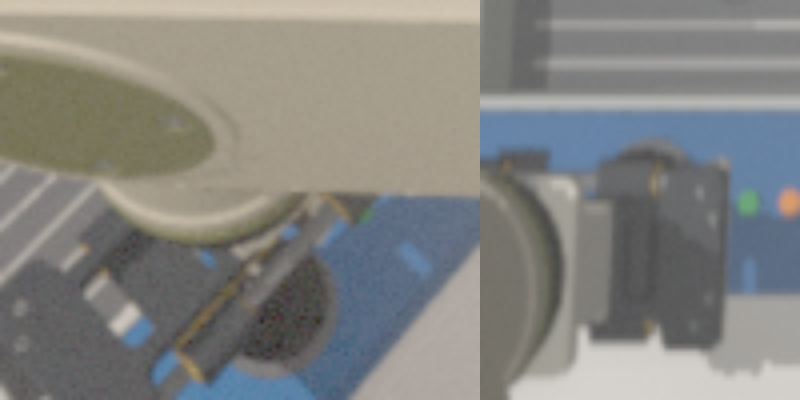

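The gripper sits centred over the knob and the views are otherwise hidden. Descending and gripping lightly.

Request:
arm_command(increments="0.5 0 0 20 0; 0.5 0 0 32 0; 0.5 0 0 32 0; 0.5 0 0 32 0")

```text
t: 28.85
tool_pos: [0.3593, 0.3186, 0.1021]
orientation: [0.006, 3.141, 0.0]
force: [-0.2, -0.8, 0.8]
opening: 0.0463
gripper_force: 0.0
```

Request:
arm_command(increments="1 0 0 0 0; 1 0 0 0 0; 1 0 0 0 0; 1 0 0 0 0; 1 0 0 0 0")

```text
t: 29.35
tool_pos: [0.3592, 0.319, 0.1018]
orientation: [0.006, 3.141, 0.002]
force: [-0.7, 1.7, 0.1]
opening: 0.0159
gripper_force: 10.0
```

```bash
python3 -c "
from w import *
heft(3);print(robot.read_state()['force'],robot.read_state()['wrist_torque'])"
```

```text
t 29.5 fz 0.9749782829476626 sd 0.5403220318341575 tau [-40.2928 -44.1886] [0.0905 0.1287] pos [0.3592 0.3189 0.1017] [0.006  3.1411 0.0015] op 0.01596552981801938
[0.0206 3.1866 1.3495] [ 0.6816 -0.1045  0.0595]
```

Request:
arm_command(increments="1 0 0 0 0; 1 0 0 0 0; 1 0 0 3 0; 1 0 0 6 0; 1 0 0 9 0", grip_force=35)

```text
t: 30.0
tool_pos: [0.3593, 0.319, 0.0928]
orientation: [0.006, 3.141, 0.002]
force: [-3.2, 4.3, 8.1]
opening: 0.0158
gripper_force: 35.0
```

Request:
arm_command(increments="1 0 0 0 0; 1 0 0 0 0; 1 0 0 0 0")

```text
t: 30.3
tool_pos: [0.3593, 0.319, 0.093]
orientation: [0.006, 3.141, 0.001]
force: [-2.6, 4.5, 7.8]
opening: 0.0159
gripper_force: 35.0
```

Pressed about 9 mm at 8 N. Now turning clockwise (positive about the tool z, which points down).

Request:
arm_command(increments="1 0 0 0 0.08; 1 0 0 0 0.16; 1 0 0 0 0.24; 1 0 0 0 0.3; 1 0 0 0 0.3")

```text
t: 30.8
tool_pos: [0.3593, 0.3193, 0.0931]
orientation: [0.479, 3.104, 0.003]
force: [-1.9, 5.9, 7.7]
opening: 0.0151
gripper_force: 35.0
```

```bash
python3 -c "
from w import *
s=robot.read_state();print(s['force'],s['wrist_torque'],s['q'],s['orientation'],s['tool_pos'])"
```

```text
[-1.92627289  5.88240112  7.67961007] [0.98855283 0.40068043 0.01912675] [ 6.19101937e-01 -7.51541146e-02  1.96952564e+00  9.26563968e-04
  1.24563988e+00 -6.46065675e-01] [4.78593116e-01 3.10439616e+00 2.72058989e-03] [0.35934718 0.31930935 0.09314037]
```

Request:
arm_command(increments="1 0 0 0 0.1; 1 0 0 0 0.2; 1 0 0 0 0.3; 1 0 0 0 0.35; 1 0 0 0 0.35")

```text
t: 31.3
tool_pos: [0.3595, 0.3197, 0.0933]
orientation: [1.011, 2.974, 0.004]
force: [-2.7, 6.5, 7.6]
opening: 0.0159
gripper_force: 35.0
```

Request:
arm_command(increments="1 0 0 0 0.1; 1 0 0 0 0.2; 1 0 0 0 0.3; 1 0 0 0 0.35; 1 0 0 0 0.35")

```text
t: 31.8
tool_pos: [0.3599, 0.3199, 0.0936]
orientation: [1.514, 2.753, 0.006]
force: [-2.5, 8.4, 6.8]
opening: 0.0157
gripper_force: 35.0
```

```bash
python3 -c "
from w import *
s=robot.read_state();print(s['force'],s['wrist_torque'],s['q'],s['orientation'],s['tool_pos'],s['opening'])"
```

```text
[-2.48018864  8.35764156  6.84925674] [ 1.39819186  0.25685633 -0.02432332] [ 6.19213715e-01 -7.53056900e-02  1.96883190e+00  1.39309630e-03
  1.24471923e+00  5.36302348e-02] [1.51382245 2.7525007  0.0056365 ] [0.35985112 0.31992865 0.09356495] 0.015670081065946553
```

Request:
arm_command(increments="1 0 0 1 0.05; 1 0 0 1 0.1; 1 0 0 1 0.1; 1 0 0 1 0.1")

```text
t: 32.2
tool_pos: [0.3599, 0.32, 0.0927]
orientation: [1.647, 2.675, 0.006]
force: [-1.6, 7.7, 8.8]
opening: 0.0158
gripper_force: 35.0
```

```bash
cat >> w.py <<'E'
def st():
    s=robot.read_state();np.set_printoptions(precision=4,suppress=True)
    x=R.from_rotvec(s['orientation']).as_matrix()[:,0];print(s['t'],s['force'],s['wrist_torque'],"turn",np.arctan2(x[1],-x[0]),s['tool_pos'],s['opening'])
E
python3 -c "from w import *;st()"
```

```text
32.2 [-1.6294  7.7472  8.8496] [ 1.3926  0.2681 -0.046 ] turn 1.1038306747946278 [0.3599 0.32   0.0927] 0.01578885010672002
```

Request:
arm_command(increments="1 0 0 0 0.04; 1 0 0 0 0.08; 1 0 0 0 0.08; 1 0 0 0 0.08")

```text
t: 32.6
tool_pos: [0.36, 0.32, 0.0927]
orientation: [1.753, 2.607, 0.006]
force: [-0.8, 7.8, 8.2]
opening: 0.0159
gripper_force: 35.0
```

```bash
python3 -c "from w import *;st()"
```

```text
32.6 [-0.8051  7.7702  8.1817] [ 1.487   0.1859 -0.0174] turn 1.1838116255704967 [0.36   0.32   0.0927] 0.01585515253572872
```

Request:
arm_command(increments="1 0 0 0 0.04; 1 0 0 0 0.08; 1 0 0 0 0.08; 1 0 0 0 0.08")

```text
t: 33.0
tool_pos: [0.3601, 0.3201, 0.0928]
orientation: [1.856, 2.535, 0.007]
force: [-1.2, 8.9, 7.6]
opening: 0.0158
gripper_force: 35.0
```

```bash
python3 -c "from w import *;st()"
```

```text
33.0 [-1.1805  8.8738  7.6188] [ 1.446   0.1031 -0.0392] turn 1.2638519636481031 [0.3601 0.3201 0.0928] 0.015842869434957736
```

Request:
arm_command(increments="1 0 0 0 0.04; 1 0 0 0 0.08; 1 0 0 0 0.08; 1 0 0 0 0.08")

```text
t: 33.4
tool_pos: [0.3602, 0.3201, 0.0928]
orientation: [-1.956, -2.459, -0.007]
force: [-0.2, 8.3, 7.6]
opening: 0.0155
gripper_force: 35.0
```

```bash
python3 -c "from w import *;st()"
```

```text
33.4 [-0.2056  8.3418  7.604 ] [ 1.4851  0.1111 -0.0118] turn 1.3439012727531094 [0.3602 0.3201 0.0928] 0.015548558851045835
```

Request:
arm_command(increments="1 0 0 0 0.04; 1 0 0 0 0.08; 1 0 0 0 0.08; 1 0 0 0 0.08")

```text
t: 33.8
tool_pos: [0.3602, 0.3201, 0.0928]
orientation: [2.051, 2.38, 0.007]
force: [-0.4, 7.7, 8.0]
opening: 0.0159
gripper_force: 35.9
```

```bash
python3 -c "from w import *;st()"
```

```text
33.8 [-0.441   7.6967  8.0429] [1.4973 0.0649 0.7554] turn 1.422694444863655 [0.3602 0.3201 0.0928] 0.015881398403458875
```

Request:
arm_command(increments="1 0 0 0 0.04; 1 0 0 0 0.08; 1 0 0 0 0.08; 1 0 0 0 0.08")

```text
t: 34.2
tool_pos: [0.3604, 0.3197, 0.0928]
orientation: [2.144, 2.295, 0.006]
force: [0.9, 6.6, 8.5]
opening: 0.0164
gripper_force: 37.9
```

```bash
python3 -c "from w import *;st()"
```

```text
34.2 [0.91   6.5981 8.542 ] [ 1.1149 -0.0896  0.9018] turn 1.5025827488362726 [0.3604 0.3197 0.0928] 0.01643561044185762
```

The stop is felt at about 1.42 rad: the torque about z jumped from 0.03 to 0.75 N m, then the pads slipped. Let go and rise.

Request:
arm_command(increments="0.5 0 0 0 0; 0.5 0 0 -3 0; 0.5 0 0 -12 0; 0.5 0 0 -40 0; 0.5 0 0 -80 0")

```text
t: 34.7
tool_pos: [0.357, 0.3166, 0.1695]
orientation: [-2.146, -2.294, 0.011]
force: [0.1, -0.0, 0.6]
opening: 0.0459
gripper_force: 0.0
```

Request:
arm_command(increments="0.5 0 0 -50 0; 0.5 0 0 -100 0; 0.5 0 0 -100 0; 0.5 0 0 -100 0; 0.5 0 0 -100 0")

```text
t: 35.2
tool_pos: [0.3584, 0.3177, 0.2697]
orientation: [-2.146, -2.294, 0.005]
force: [0.1, 0.5, -0.7]
opening: 0.0468
gripper_force: 0.0
```

```bash
python3 -c "from w import *;st()"
```

```text
35.2 [ 0.0841  0.5335 -0.7306] [-0.0385 -0.0771 -0.0163] turn 1.5039785453258543 [0.3584 0.3177 0.2697] 0.046805852292136546
```

Request:
arm_command(increments="0.5 -190 50 0 0; 0.5 -190 50 0 0; 0.5 -190 50 0 0; 0.5 -190 50 0 0; 0.5 -190 50 0 0")

```text
t: 35.7
tool_pos: [0.4218, 0.1271, 0.269]
orientation: [-2.153, -2.287, 0.007]
force: [-0.4, 0.3, -0.1]
opening: 0.0466
gripper_force: 0.0
```

Request:
arm_command(increments="0.5 -190 30 0 0; 0.5 -190 30 0 0; 0.5 -190 30 0 0; 0.5 -190 30 0 0; 0.5 -190 30 0 0")

```text
t: 36.2
tool_pos: [0.4637, -0.0589, 0.269]
orientation: [-2.15, -2.288, 0.005]
force: [-0.6, 1.0, 0.1]
opening: 0.0465
gripper_force: 0.0
```

```bash
python3 -c "
from w import *
st()
s=robot.read_camera('side');t=robot.read_camera('top')
g=lambda a:np.clip(255*(a/255.)**.5,0,255).astype('u1')
cv2.imwrite('pics/g.png',g(np.vstack([np.hstack([cv2.resize(t[265:325,130:240],(400,218),interpolation=3),cv2.resize(s[310:400,220:350],(400,218),interpolation=3)]),np.hstack([t[130:380,100:500],s[100:350,160:560]])])))"
```

```text
36.2 [-0.6092  1.0442  0.0853] [-0.0072 -0.0721  0.0284] turn 1.5086167835653241 [ 0.4637 -0.0589  0.269 ] 0.04654955482788606
```

View pics/g.png

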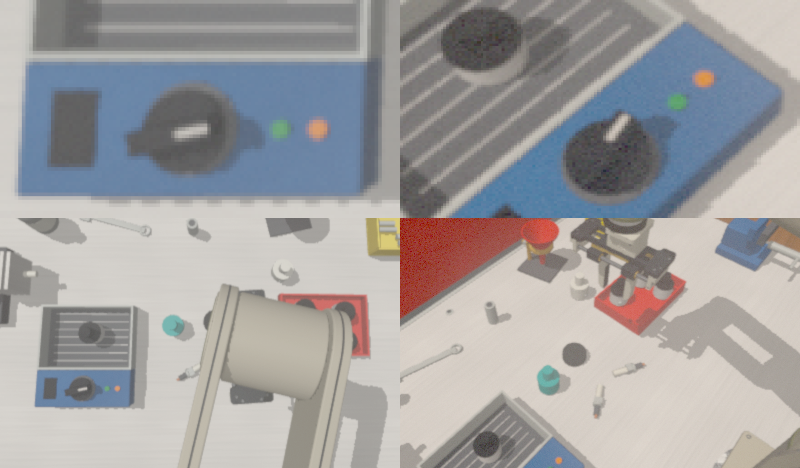

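The mark now points toward the lights (turned about 80° clockwise). Checking that the knob is up, and that the tray bowls are fine once the arm is clear.

Request:
arm_command(increments="0.5 190 0 0 0; 0.5 190 0 0 0; 0.5 190 0 0 0; 0.5 190 0 0 0; 0.5 190 0 0 0")

```text
t: 36.8
tool_pos: [0.4494, 0.1401, 0.2705]
orientation: [-2.135, -2.301, 0.0]
force: [-0.0, -0.8, -1.2]
opening: 0.0463
gripper_force: 0.0
```

```bash
python3 -c "
from w import *
print(tri((187.2,300.2),(294.1,357.9)),tri((177.9,301.9),(287.3,367)))
s=robot.read_camera('side');t=robot.read_camera('top')
g=lambda a:np.clip(255*(a/255.)**.5,0,255).astype('u1')
cv2.imwrite('pics/i.png',g(np.hstack([t[130:380,240:500],s[100:350,180:480]])))"
```

```text
(array([0.3647486 , 0.29421323, 0.10418247]), np.float64(0.0013030188030356891)) (array([0.36160345, 0.31412775, 0.10836013]), np.float64(0.0015942162007546012))
```

View pics/i.png

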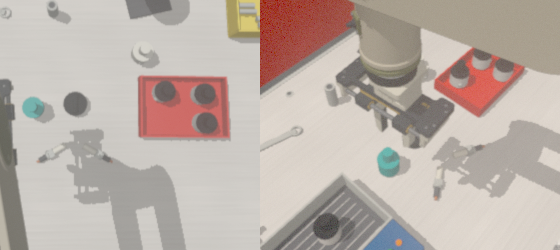

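The knob top is back at about 0.106 m (up). Three bowls stand in the tray and one in the tank, and the bystanders are untouched. Handing in.

```bash
python3 -c "
from plant import robot
print(robot.close_job())"
```

```text
the job is handed in; nothing more can be done
None
```

The job is handed in at about 37 s: the three bowls at roughly 547, 573 and 374 g stand in the red tray, the one at roughly 164 g stands in the cleaner tank, and the timer knob was pressed, turned clockwise to its stop at about 1.42 rad and has sprung back up.

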